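# Hang the pin plate on the fixture rail

## Robot

A 6-joint arm with a two-finger parallel gripper is mounted at the origin on the work surface. World frame = base frame: x ahead of the robot, y to its left, z up, the work surface at z = 0. Lengths are in m, angles in rad, forces in N, time in s.
With the tool pointing down it reaches from about 0.375 to 0.975 m from the base axis. Payload 3.8 kg.
Tool frame: the origin (TCP) lies at the centre of the arm's flange, where the gripper is bolted on; the fingertips stand 173 mm ahead of it and the grasp point (between the pads) lies 155 mm ahead of it (bot.tip_reach is the distance from the TCP to the fingertips, in m); z points along the fingers, y is the line along which they close (so a half turn about z gives the same grasp; the last joint's range is limited). The gripper opens to 85 mm and grips with 20 to 120 N. Pads are 22 mm wide; open, the fingers measure 114 mm over their backs; the gripper's body (76 mm by 85 mm) begins 54 mm behind the grasp point. The pads swing forward as they close: fully open they stand 13 mm farther back than shut.
Start: joints at [-1.274, 0.264, 1.604, -0, 1.274, -0.037], TCP at [0.221, -0.638, 0.405] pointing down, gripper open.
Joint ranges: [-2.63, 2.63], [-0.94, 2.18], [0.31, 2.57], [-1.31, 4.45], [0, 2.66], [-2.55, 2.55]. Speed limits (rad/s): [2.57, 2.57, 3.14, 3.14, 3.14, 3.14].

## Interface

Orientations are given as a rotation vector (axis times angle).
In Python, from workcell import bot gives the robot as it stands.
- The arm moves only by the tool drive_tool, never from a script. Its arguments are lists of equal length, an entry for each row: "claw": the finger opening in mm, from 0 to 85.4; "slide": the shift along the world's x, y, z each as a share of 0.5 m, from -1 to 1, a list of three; "yaw": the turn about the world's z as a share of 180 degrees, from -1 to 1. A call has 1 to 8 rows; each row is the pose to reach, as a shift and turn from the pose commanded when the call began, turning the shorter way round; what a row does not reach only later rows make up. A row lasts 1/12 s, in which the tool goes at most 41.7 mm and 7.16 degrees, less where a joint would pass 70% of its speed; a pose out of reach is approached as far as the arm can. A call with a number of a shift or a turn outside -1 to 1 is refused whole. A call with a gripper value outside its range is refused whole. The fingers move at their own pace and stop on an object; "newtons" is the grip in N (left out, the last holds). Time passes only in rows, so rows that repeat a pose let the fingers close. It gives the time, the measured TCP pose, the force, the opening and the grip force at its end, in the units of the state.
- bot.read_state(): the state, without advancing time (a new reading comes with each control period).
- bot.read_camera(name): name is "scene" or "top"; returns a dict with "color" (384x512x3 uint8, red, green, blue), "depth" (384x512 float32, m along the optical axis (not along the pixel's ray), 0 where there is no reading), "mtx" (3x3 intrinsics, pixels), "eye" and "rotation" of the camera in the world. Camera axes: x right, y up, looking along -z (the intrinsics and any distortion apply to the point x, -y, -z); pixel columns grow to the right and rows downward; lengths in m; the calibration is good to about 2 mm. A picture is of the moment at which its call begins.
- bot.finish_job(): hands the job in; it is judged then, once.
The state is a dict: "time": time; "q": joint angles; "joint_vel": joint speeds; "joint_torque": joint torques, N m; "tool_pos": TCP position; "tcp_rot": TCP orientation; "wrist_force": force on the tool from outside, world axes, zero at the start; "torque": the same for the moment, N m; "width": opening from 0.0 (shut) to 1.0 (fully open); "grip_force": force on a finger pad.
Only numpy, scipy, OpenCV 4.12 (cv2) and the standard library are available. Lean on these libraries where they do the work, as an engineer would, in place of code of your own. Each camera call takes 0.05 s, during which the arm holds its last target. There are 200 camera calls.

## Task

Take the yellow pin plate out of its slotted block and hang it by its round hole on the rail of the green hanger stand, letting go of it while it still hangs well clear of the green back panel. Then push it back along the rail until it hangs flat against the panel, and leave it hanging there at rest. Leave the blue plate standing in its block, and do not disturb the jar or the screwdriver.

Things in the scene. Friction and masses are not known exactly. Their poses are not given: they have to be found in the camera images.
- yellow_plate: Rigid yellow plate with a field of small brass pins (nearly flush), 110 mm wide (its y) x 180 mm tall (its z) x 10 mm thick (its x), about 0.28 kg, the same from both sides. It starts upright, its lower edge 12 mm above the table, standing loosely in the slot of one of two black blocks. Origin: middle of its lower edge.
- yellow_plate_hole (a point): Centre of the yellow plate's round through hole, 34 mm in diameter, at mid-thickness: 120 mm above the plate's lower edge, 60 mm below its upper edge. Axes as the plate's; the hole runs along x.
- blue_plate: Blue plate of the same size and shape, standing in the other block (the two blocks may be swapped); it stays there. Origin: middle of its lower edge; x is its thickness, z up.
- block_a: Fixed black block, 60 mm (x) x 150 mm (y) x 45 mm high, holding the yellow plate: a slot along its y, 13 mm wide, 126 mm long, 33 mm deep, open at the top, so the plate comes out straight up. Origin: centre of its underside.
- block_b: The same kind of block, holding the blue plate. Origin: centre of its underside.
- hanger: Fixed hanger stand. Dark base plate 200 mm (x) x 150 mm (y) x 12 mm; on it a green upright back panel 120 mm wide (y), 12 mm thick, top at 210 mm above the table, its front face 60 mm to +x of the origin. From that face a straight, level steel rail, 12 mm in diameter, runs 125 mm along the stand's -x, its axis 170 mm above the table. Origin: centre of the base's underside.
- rail_root (a point): Point where the rail's axis meets the front face of the back panel; axes as the hanger's (rail runs along -x, z up). A plate flat against the panel has its hole centre at x = -5 mm and, hanging, z = -11 mm here.
- rail_tip (a point): Free end of the rail, on its axis; the last 6 mm are a red cap 18 mm in diameter, over which the plate's hole passes with 8 mm to spare all round. A hung plate swings and turns freely on the rail: it slides well when pushed at or just below the rail's height on both sides of the rail (two open fingers astride it), and tips or turns aslant when pushed well above the rail or on one side only.
- jar: Bystander: closed jar, 60 mm in diameter, 90 mm high, loose. Origin: centre of its underside.
- screwdriver: Bystander: screwdriver, 190 mm long, lying loose on the table. Origin on the table near its middle; it lies along x.
Not all that is in view belongs to the job. Of the things shaped like the yellow_plate, the yellow one is meant.

How it is judged:
On the way:
1. the yellow plate hangs on the rail by its hole, let go of, its middle at least 20 mm from the back panel (y of yellow_plate_hole in the frame of rail_root between -0.016 and 0.016 m and z of yellow_plate_hole in the frame of rail_root between -0.018 and 0.004 m and x of yellow_plate_hole in the frame of rail_root between -0.125 and -0.02 m and contact force between yellow_plate and the fingers below 0.05 N), for 0.1 s.
At the end, for the whole second after the job is handed in: The yellow plate hangs on the rail by its hole, flat against the back panel (gap under 6 mm, within 7 degrees of parallel, within 11 degrees of upright), at rest and not touched by the fingers (y of yellow_plate_hole in the frame of rail_root between -0.016 and 0.016 m and z of yellow_plate_hole in the frame of rail_root between -0.018 and 0.004 m and x of yellow_plate_hole in the frame of rail_root between -0.011 and 0.002 m and angle between the x axis of yellow_plate and the x axis of hanger, either way round below 0.12 rad and angle between yellow_plate's own z axis and vertical below 0.2 rad and linear speed of yellow_plate below 0.03 m/s and angular speed of yellow_plate below 0.3 rad/s and contact force between yellow_plate and the fingers below 0.05 N).
It fails at once if the blue plate is moved by more than 20 mm (distance of blue_plate from where it was at the start of the episode above 0.02 m).
It fails at once if the jar is moved by more than 30 mm or tipped (distance of jar from where it was at the start of the episode above 0.03 m or angle between jar's own z axis and vertical above 0.4 rad).
It fails at once if the screwdriver is moved by more than 30 mm (distance of screwdriver from where it was at the start of the episode above 0.03 m).
It also fails if it takes over 61 s, if anything falls off the work surface, if the arm or the gripper's body presses on something with over 40 N, if the wrist force passes 120 N, or if a joint passes its speed limit or range.

## Working session

There is one attempt and no reset: what is moved stays moved. The work goes in short steps, Python scripts to look and compute and a tool call to move; the robot and the scene stay as the last step left them, time stands still between calls to the robot, and variables do not carry over. Pictures are saved under pics/ and viewed, at most 10 in all, crops included, and the job is handed in when it is done.

Besides the shell and the picture viewer there is one more tool, called after "Request:" as name(argument=value, ...) on one line, values as JSON. drive_tool: Moves the arm, as the interface text tells. Shift numbers are shares of 0.5 m and turn numbers shares of 180 degrees, none past 1 either way. Its arguments: {"type":"object","properties":{"claw":{"type":"array","items":{"type":"number"}},"slide":{"type":"array","items":{"type":"array","items":{"type":"number"}}},"yaw":{"type":"array","items":{"type":"number"}},"newtons":{"type":"number"}},"required":["claw","slide","yaw"]}

```bash
mkdir -p pics; cat > h.py <<'E'
import numpy as np, cv2
from workcell import bot
def cloud(c):
    d=c["depth"]; K=np.array(c["mtx"]); v,u=np.mgrid[:d.shape[0],:d.shape[1]]
    p=np.stack([(u-K[0,2])/K[0,0]*d,-(v-K[1,2])/K[1,1]*d,-d],-1)
    return p@np.array(c["rotation"]).T+np.array(c["eye"])
E
python3 - <<'E'
from h import *
ims=[]
for n in("scene","top"):
    c=bot.read_camera(n); np.savez(n+"0.npz",**c); print(n,c["mtx"],c["eye"],c["rotation"],c.keys())
    cv2.imwrite(f"pics/{n}0.png",cv2.resize(c["color"][:,:,::-1],(800,600)))
print(bot.read_state())
E
```

```text
scene [[351.91371147   0.         257.06811816]
 [  0.         351.91371147 185.7696083 ]
 [  0.           0.           1.        ]] [0.91402371 0.39260343 0.79429361] [0.30537728 0.92397006 2.35993274] dict_keys(['color', 'depth', 'mtx', 'eye', 'rotation'])
top [[431.38490397   0.         252.17908769]
 [  0.         431.38490397 188.2260747 ]
 [  0.           0.           1.        ]] [ 0.33520482 -0.0737172   1.37504947] [ 0.1385255  -0.15760895 -1.57561235] dict_keys(['color', 'depth', 'mtx', 'eye', 'rotation'])
{'time': 0.1, 'q': array([-1.27390868e+00,  2.64720555e-01,  1.60524578e+00, -8.73383382e-06,
        1.27370899e+00, -3.68980199e-02]), 'joint_vel': array([ 0.00187278, -0.00050868, -0.00086962, -0.00024776, -0.00034664,
        0.00027427]), 'joint_torque': array([-3.48554295e-04, -5.16707754e+01, -3.68588805e+01, -3.68695692e-05,
        6.31473114e-03, -6.42742793e-05]), 'tool_pos': array([ 0.22105337, -0.63745344,  0.40345285]), 'tcp_rot': array([-3.09590634e+00, -5.21539834e-01,  4.36791623e-04]), 'wrist_force': array([-0.41329382,  0.00131218, -0.36181558]), 'torque': array([ 0.01717995, -0.04040691, -0.03205301]), 'grip_force': 0.0, 'width': 1.0049258193492825}
```

View pics/scene0.png

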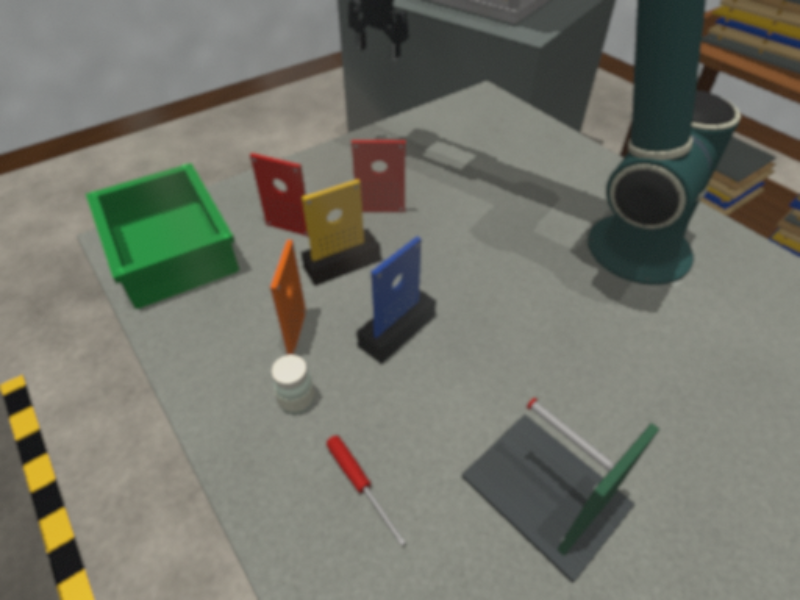

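View pics/top0.png

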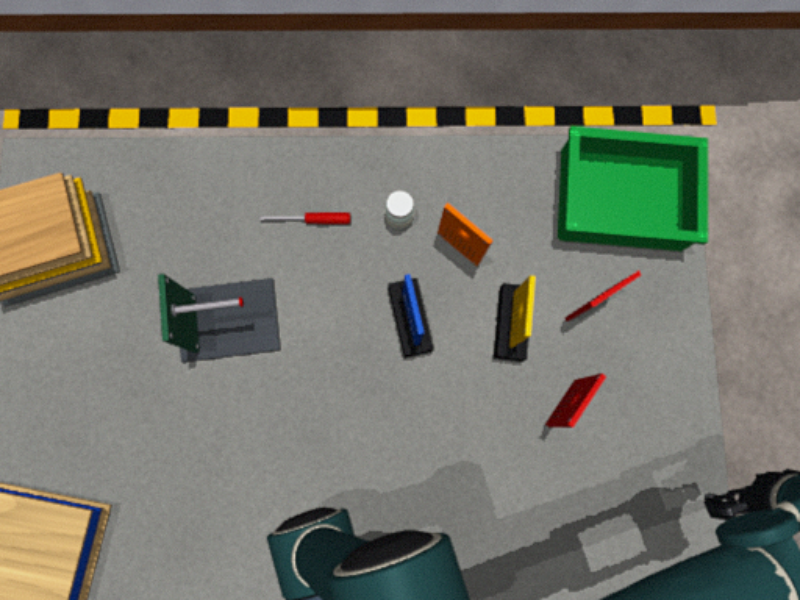

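The yellow plate is at top-view pixel (523,312) and scene pixel (335,218). Shapes that could be mistaken for it, by top-view pixel, are blue (413,310), orange (465,235), red (603,297) and red (575,400). The hanger rail runs from (172,309) to its red tip at (240,301), the jar is at (400,207) and the screwdriver at (305,218). I choose the yellow plate, since it stands in a black block.

```bash
cat >> h.py <<'E'
from scipy.spatial.transform import Rotation as R
def cl(c):
    c=dict(c); c["rotation"]=R.from_rotvec(c["rotation"]).as_matrix(); return cloud(c)
def summ(P,name):
    if len(P)<15: print(name,len(P)); return
    xy=P[:,:2]; (cx,cy),(w,h),a=cv2.minAreaRect(xy.astype(np.float32))
    print(name,len(P),"med",np.median(P,0).round(4),"lo",np.percentile(P,2,axis=0).round(4),"hi",np.percentile(P,98,axis=0).round(4),"rect",round(cx,4),round(cy,4),round(w,3),round(h,3),round(a,1))
E
python3 - <<'E'
from h import *
print("tip_reach",bot.tip_reach)
for n in("scene","top"):
    c=dict(np.load(n+"0.npz")); P=cl(c); hsv=cv2.cvtColor(c["color"],cv2.COLOR_RGB2HSV)
    H,S,V=[hsv[...,i].astype(int) for i in range(3)]
    ok=(c["depth"]>0)&(np.abs(P[...,0]-0.5)<.45)&(np.abs(P[...,1])<.6)&(P[...,2]>0.008)
    t=(c["depth"]>0)&(S<60)&(V>80)&(np.abs(P[...,0]-0.45)<.3)&(np.abs(P[...,1])<.3)&(np.abs(P[...,2])<.02); print(n,"table z",np.median(P[t][:,2]))
    for nm,m in dict(yellow=(H>18)&(H<32)&(S>120)&(P[...,2]<.25),blue=(H>105)&(H<125)&(S>120),green=(H>60)&(H<90)&(S>70)&(P[...,1]>0.1),
      red=((H<6)|(H>174))&(S>110)&(P[...,1]>.1)&(P[...,2]>.12),black=(V<45)&(P[...,2]<.08)&(P[...,0]>.3)&(P[...,0]<.65)&(np.abs(P[...,1])<.3)).items():
        summ(P[ok&m],nm)
        if nm in("yellow","blue","green"):
            Q=P[ok&m]; 
            mx=np.percentile(Q[:,2],97); summ(Q[Q[:,2]>mx-.012],nm+" top")
cs=cv2.imread("pics/scene0.png"); 
c=np.load("top0.npz")["color"][:,:,::-1]
a=cv2.resize(c[165:240,300:400],(400,300),interpolation=3); b=cv2.resize(c[165:240,95:195],(400,300),interpolation=3)
s=np.load("scene0.npz")["color"][:,:,::-1]
d=cv2.resize(s[105:180,180:280],(400,300),interpolation=3); e=cv2.resize(s[250:370,290:450],(400,300),interpolation=3)
cv2.imwrite("pics/crop1.png",np.vstack([np.hstack([a,b]),np.hstack([d,e])]))
E
```

```text
tip_reach 0.1734
scene table z 0.0017757344599599323
yellow 1382 med [ 0.5436 -0.3271  0.1227] lo [ 0.4889 -0.3392  0.0468] hi [ 0.5917 -0.3192  0.1942] rect 0.5571 -0.3625 0.094 0.143 25.9
yellow top 197 med [ 0.5431 -0.328   0.1914] lo [ 0.4888 -0.3397  0.1826] hi [ 0.592  -0.3202  0.1959] rect 0.5395 -0.33 0.014 0.108 82.7
blue 491 med [ 0.5781 -0.1121  0.1179] lo [ 0.5083 -0.1301  0.0445] hi [ 0.5969 -0.1066  0.1948] rect 0.5482 -0.128 0.104 0.025 12.0
blue top 125 med [ 0.5545 -0.1194  0.1933] lo [ 0.4989 -0.1329  0.1875] hi [ 0.596  -0.1089  0.1954] rect 0.5464 -0.1219 0.103 0.009 12.5
green 891 med [0.563  0.3202 0.2106] lo [0.1354 0.1019 0.0412] hi [0.5985 0.3285 0.2934] rect 0.3478 0.2181 0.546 0.047 26.9
green top 72 med [0.1594 0.1045 0.289 ] lo [0.1261 0.1002 0.2793] hi [0.1693 0.1123 0.2999] rect 0.1454 0.1066 0.013 0.05 89.8
red 15 med [0.5575 0.19   0.1791] lo [0.5509 0.1877 0.1723] hi [0.5611 0.1919 0.1807] rect 0.5557 0.1894 0.011 0.004 8.5
black 619 med [ 0.5828 -0.0956  0.04  ] lo [ 0.5096 -0.2991  0.0105] hi [ 0.6204 -0.0784  0.049 ] rect 0.5586 -0.1879 0.226 0.12
[... 382 characters left out ...]
 [0.5948 0.5767 0.1981] rect 0.3579 0.0209 0.475 1.186 8.0
blue top 163 med [ 0.538  -0.125   0.1925] lo [ 0.2047 -0.5717  0.1857] hi [ 0.5943 -0.109   0.5184] rect 0.3476 -0.342 0.552 0.401 79.1
green 782 med [0.5285 0.3092 0.1528] lo [0.4787 0.3018 0.0275] hi [0.593  0.3219 0.2143] rect 0.3585 0.2263 0.514 0.048 26.1
green top 216 med [0.5338 0.3129 0.2102] lo [0.1592 0.1067 0.2027] hi [0.5942 0.3242 0.2851] rect 0.3587 0.2259 0.514 0.046 26.1
red 15 med [0.5522 0.1867 0.1775] lo [0.5465 0.1846 0.1719] hi [0.56   0.1905 0.1797] rect 0.5536 0.1869 0.006 0.014 79.9
black 656 med [ 0.5225 -0.1141  0.0446] lo [ 0.4666 -0.2985  0.0103] hi [0.611  0.2786 0.0507] rect 0.545 -0.0012 0.6 0.157 89.0
```

View pics/crop1.png

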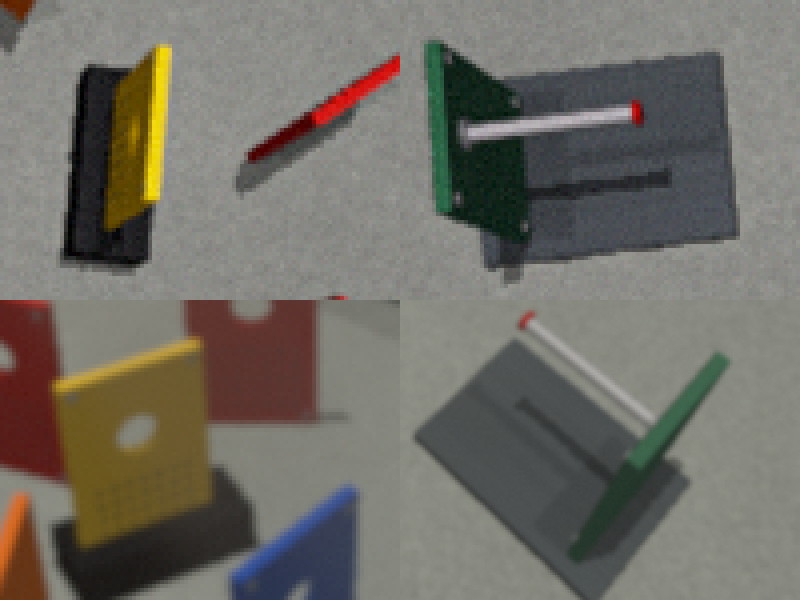

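```bash
python3 - <<'E'
from h import *
for n in("scene","top"):
    c=dict(np.load(n+"0.npz")); P=cl(c); hsv=cv2.cvtColor(c["color"],cv2.COLOR_RGB2HSV)
    H,S,V=[hsv[...,i].astype(int) for i in range(3)]
    reg=(c["depth"]>0)&(P[...,0]>.42)&(P[...,0]<.65)&(P[...,1]>.15)&(P[...,1]<.36)
    g=reg&(H>55)&(H<95)&(S>60)
    T=P[g&(P[...,2]>.203)&(P[...,2]<.225)]; summ(T,n+" panel top")
    F=P[g&(P[...,2]<.195)&(P[...,2]>.03)]
    if len(F)>30:
        m=np.median(F,0); F=F[np.abs((F-m)[:,1])<.03]; 
        for _ in range(4):
            m=F.mean(0); nrm=np.linalg.svd(F-m)[2][2]; r=(F-m)@nrm; F=F[np.abs(r)<.004]
        print(n,"panel face",len(F),m.round(4),nrm.round(4))
    r=reg&(S<60)&(V>90)&(P[...,2]>.155)&(P[...,2]<.19)
    Q=P[r]; Q=Q[(Q[:,1]<.305)]
    f=np.polyfit(Q[:,1],Q[:,0],1); res=Q[:,0]-np.polyval(f,Q[:,1]); Q=Q[np.abs(res)<.008]; f=np.polyfit(Q[:,1],Q[:,0],1)
    print(n,"rail",len(Q),f, "x at y=.19,.30",np.polyval(f,[.19,.3]).round(4),"z",Q[:,2].mean().round(4),np.polyfit(Q[:,1],Q[:,2],1).round(3))
    # plate face
    Y=P[(c["depth"]>0)&(H>18)&(H<32)&(S>100)&(P[...,0]>.45)&(P[...,0]<.65)&(P[...,1]<-.28)&(P[...,1]>-.38)&(P[...,2]>.05)]
    F=Y[Y[:,2]<.18]
    for _ in range(4):
        m=F.mean(0); nrm=np.linalg.svd(F-m)[2][2]; rr=(F-m)@nrm; F=F[np.abs(rr)<.004]
    print(n,"plate face",len(F),m.round(4),nrm.round(4)); summ(Y[Y[:,2]>.186],"ytop")
    B=(c["depth"]>0)&(V<60)&(P[...,0]>.42)&(P[...,0]<.65)&(P[...,1]<-.24)&(P[...,1]>-.4)&(P[...,2]>.035)&(P[...,2]<.055); summ(P[B],"blockA top")
    B=(c["depth"]>0)&(S<80)&(V<110)&reg&(P[...,2]>.008)&(P[...,2]<.017); summ(P[B],"base top")
E
```

```text
scene panel top 407 med [0.5492 0.3178 0.2113] lo [0.4856 0.3078 0.2059] hi [0.5979 0.3272 0.2135] rect 0.5403 0.3172 0.117 0.012 5.9
scene panel face 262 [0.5829 0.3244 0.122 ] [-0.0344  0.9994 -0.0074]
scene rail 385 [-0.11733248  0.57768921] x at y=.19,.30 [0.5554 0.5425] z 0.1755 [-0.001  0.176]
scene plate face 1083 [ 0.5408 -0.3265  0.1165] [-1.263e-01 -9.920e-01 -1.000e-04]
ytop 165 med [ 0.5418 -0.329   0.1927] lo [ 0.4884 -0.3404  0.1867] hi [ 0.5911 -0.3197  0.196 ] rect 0.5392 -0.3308 0.014 0.107 83.1
blockA top 381 med [ 0.5457 -0.3087  0.0458] lo [ 0.4678 -0.3563  0.0357] hi [ 0.6067 -0.2931  0.0492] rect 0.5357 -0.3245 0.057 0.144 81.3
base top 5159 med [0.5557 0.252  0.0134] lo [0.4748 0.1579 0.0104] hi [0.6224 0.3491 0.0161] rect 0.5463 0.2508 0.151 0.2 6.8
top panel top 206 med [0.5364 0.3137 0.2101] lo [0.4816 0.3038 0.2037] hi [0.5945 0.3244 0.215 ] rect 0.5373 0.3149 0.118 0.014 7.3
top panel face 519 [0.5333 0.3084 0.1183] [-1.173e-01  9.931e-01 -2.000e-04]
top rail 155 [-0.11371457  0.57392785] x at y=.19,.30 [0.5523 0.5398] z 0.1756 [-0.001  0.176]
top plate face 289 [ 0.5361 -0.327   0.1172] [1.234e-01 9.924e-01 2.000e-04]
ytop 155 med [ 0.5369 -0.3316  0.1919] lo [ 0.4858 -0.3418  0.1875] hi [ 0.5898 -0.3216  0.1972] rect 0.5375 -0.332 0.011 0.109 82.6
blockA top 468 med [ 0.5161 -0.3156  0.0446] lo [ 0.4584 -0.3496  0.038 ] hi [ 0.6051 -0.2962  0.0502] rect 0.5319 -0.33 0.059 0.15 83.2
base top 2001 med [0.5411 0.2296 0.0126] lo [0.4703 0.1546 0.0085] hi [0.621  0.3235 0.0167] rect 0.5457 0.2489 0.15 0.201 6.9
```

The crop confirms the choice: a yellow plate with a hole and pins, standing in a black block. Its top centre is about (0.538,-0.331,0.192) with the normal at 82.8°. The hanger rail runs at 96.6°, with its root at about (0.540,0.309).

Request:
drive_tool(claw=[50,50,50,50,50,50,50,50], slide=[[0,0,0.06],[0.634,0.614,0.06],[0.634,0.614,0.06],[0.634,0.614,0.06],[0.634,0.614,0.06],[0.634,0.614,0.06],[0.634,0.614,0.06],[0.634,0.614,0.06]], yaw=[0,-0.146,-0.146,-0.146,-0.146,-0.146,-0.146,-0.146])

```text
time: 0.77
tool_pos: [0.4309, -0.4338, 0.4342]
tcp_rot: [-3.135, 0.197, 0.001]
wrist_force: [0.9, -0.5, -0.8]
width: 0.587
grip_force: 0.0
```

Request:
drive_tool(claw=[50,50,50,50,50], slide=[[0.19,0.19,0],[0.19,0.19,0],[0.19,0.19,0],[0.19,0.19,0],[0.19,0.19,0]], yaw=[0,0,0,0,0])

```text
time: 1.18
tool_pos: [0.5267, -0.3381, 0.434]
tcp_rot: [-3.135, 0.189, 0.001]
wrist_force: [-0.8, 0.2, 0.1]
width: 0.586
grip_force: 0.0
```

```bash
python3 - <<'E'
from h import *
s=bot.read_state(); print(s["tool_pos"],s["tcp_rot"],s["width"])
ims=[]
for n in("scene","top"):
    c=bot.read_camera(n); np.savez(n+"1.npz",**c)
    Rm=R.from_rotvec(c["rotation"]).as_matrix()
    p=(s["tool_pos"]+[0,0,-.17]-c["eye"])@Rm; K=c["mtx"]; u=int(K[0,0]*p[0]/-p[2]+K[0,2]); v=int(-K[1,1]*p[1]/-p[2]+K[1,2])
    print(n,u,v); u=np.clip(u,60,450);v=np.clip(v,75,300)
    ims.append(cv2.resize(c["color"][v-75:v+75,u-50:u+50,::-1],(400,600),interpolation=3))
cv2.imwrite("pics/crop2.png",np.hstack(ims))
E
```

```text
[ 0.52674578 -0.33805082  0.4339838 ] [-3.13486797e+00  1.88722510e-01  9.44526302e-04] 0.5862631167210731
scene 211 96
top 347 194
```

View pics/crop2.png

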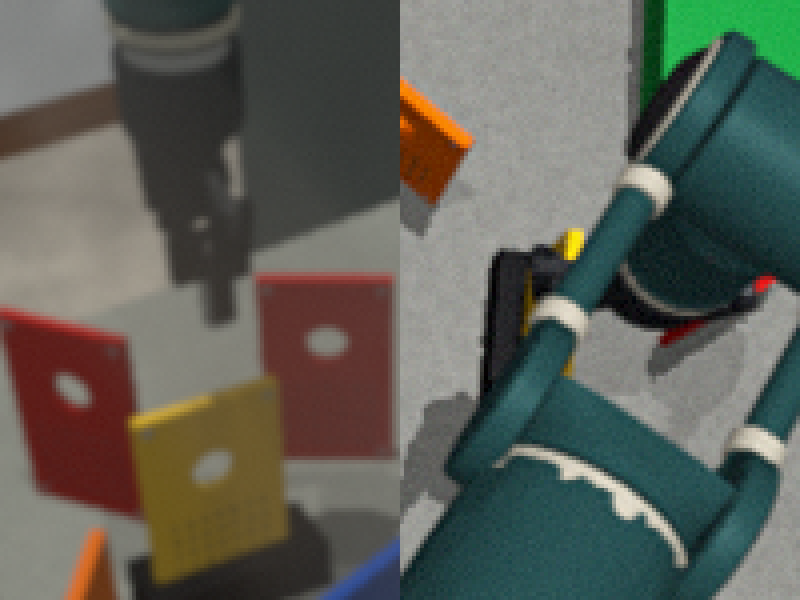

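The scene crop (left) shows the open gripper above and slightly behind the yellow plate. The plate's hole is at crop pixel (212,467). I'll correct by +11/+7 mm, then descend.

Request:
drive_tool(claw=[50,50,50,50,50,50,50,50], slide=[[0.022,0.014,0],[0.022,0.014,0],[0.022,0.014,-0.05],[0.022,0.014,-0.1],[0.022,0.014,-0.15],[0.022,0.014,-0.198],[0.022,0.014,-0.198],[0.022,0.014,-0.198]], yaw=[0,0,0,0,0,0,0,0])

```text
time: 1.95
tool_pos: [0.5348, -0.3341, 0.334]
tcp_rot: [-3.133, 0.198, 0.006]
wrist_force: [0.8, -0.9, -0.0]
width: 0.584
grip_force: 0.0
```

Request:
drive_tool(claw=[30,15,5,5,5,5,5,5], slide=[[0,0,0],[0,0,0],[0,0,0],[0,0,0],[0,0,0],[0,0,0],[0,0,0],[0,0,0]], yaw=[0,0,0,0,0,0,0,0], newtons=50)

```text
time: 2.62
tool_pos: [0.5367, -0.3337, 0.3382]
tcp_rot: [3.134, -0.196, 0.005]
wrist_force: [0.4, 0.7, 5.9]
width: 0.108
grip_force: 50.6
```

Request:
drive_tool(claw=[5,5,5,5,5,5,5,5], slide=[[0,0,0.01],[0,0,0.03],[0,0,0.06],[0,0,0.1],[0,0,0.15],[0,0,0.2],[0,0,0.25],[0,0,0.3]], yaw=[0,0,0,0,0,0,0,0])

```text
time: 3.28
tool_pos: [0.5355, -0.3334, 0.4865]
tcp_rot: [-3.135, 0.196, 0.002]
wrist_force: [0.4, 0.1, -3.6]
width: 0.107
grip_force: 49.1
```

Request:
drive_tool(claw=[5,5,5,5,5,5,5,5], slide=[[0,0,0.05],[0,0,0.1],[0,0,0.14],[0,0,0.16],[0,0,0.17],[0,0,0.17],[0,0,0.17],[0,0,0.17]], yaw=[0,0,0,0,0,0,0,0])

```text
time: 3.95
tool_pos: [0.5359, -0.3335, 0.5682]
tcp_rot: [-3.134, 0.196, 0.005]
wrist_force: [0.1, -0.1, -3.7]
width: 0.106
grip_force: 49.2
```

```bash
python3 - <<'E'
from h import *
s=bot.read_state(); print(s["tool_pos"],s["tcp_rot"],s["width"],s["wrist_force"],s["time"],s["q"].round(3))
for n in("scene","top"):
    c=bot.read_camera(n); np.savez(n+"2.npz",**c); P=cl(c); hsv=cv2.cvtColor(c["color"],cv2.COLOR_RGB2HSV); H,S=hsv[...,0],hsv[...,1]
    m=(c["depth"]>0)&(H>18)&(H<32)&(S>100)&(P[...,0]>.42)&(P[...,0]<.68)&(P[...,1]<-.22)&(P[...,1]>-.44)&(P[...,2]>.1)
    Y=P[m]; summ(Y,n)
    F=Y
    for _ in range(5):
        k=F.mean(0); nr=np.linalg.svd(F-k)[2][2]; F=F[np.abs((F-k)@nr)<.004]
    print(n,"face",len(F),k.round(4),nr.round(4))
cv2.imwrite("pics/s2.png",cv2.resize(np.load("scene2.npz")["color"][40:190,120:320,::-1],(800,600),interpolation=3))
E
```

```text
[ 0.53585335 -0.33351329  0.5682226 ] [-3.13354543  0.19589842  0.00526367] 0.10562494997993783 [ 0.12581458 -0.14680227 -3.6600606 ] 3.95 [-0.596  0.128  1.47  -0.     1.547  1.099]
scene 2546 med [ 0.5401 -0.328   0.3401] lo [ 0.4844 -0.338   0.2501] hi [ 0.5893 -0.3199  0.4236] rect 0.5372 -0.3178 0.04 0.111 82.1
scene face 2443 [ 0.5378 -0.3277  0.3377] [-0.1247 -0.9922 -0.007 ]
top 308 med [ 0.5011 -0.3254  0.3984] lo [ 0.481  -0.3344  0.3023] hi [ 0.5257 -0.3151  0.5339] rect 0.4896 -0.2836 0.044 0.124 17.2
top face 117 [ 0.5014 -0.325   0.3901] [1.710e-01 9.853e-01 9.000e-04]
```

View pics/s2.png

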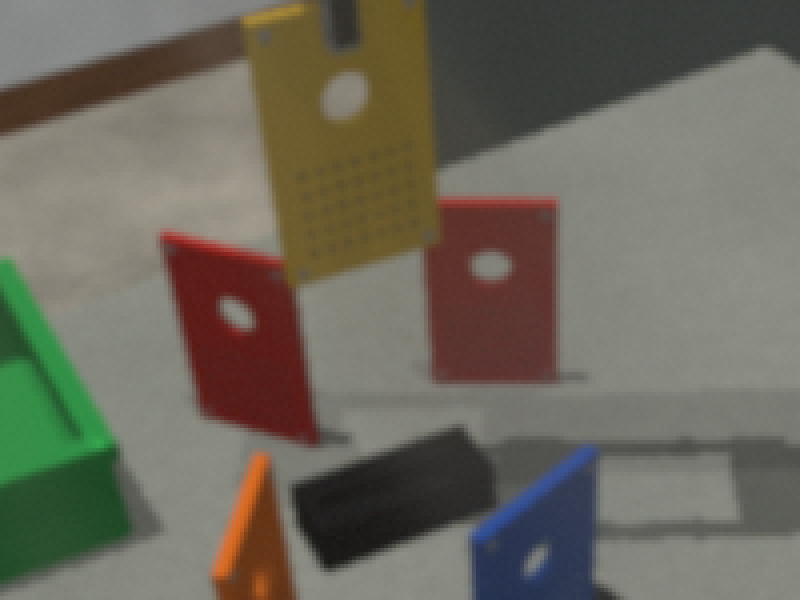

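The plate is held upright and clear of its block; the hole is at crop pixel (345,97). I'll carry it over to a spot in front of the rail tip.

Request:
drive_tool(claw=[5,5,5,5,5,5,5,5], slide=[[0.003,0.03,0],[0.006,0.08,0],[0.009,0.14,0],[0.012,0.2,0],[0.015,0.26,0],[0.018,0.32,0],[0.02,0.38,0],[0.022,0.44,0]], yaw=[0.005,0.01,0.015,0.02,0.025,0.03,0.035,0.04])

```text
time: 4.72
tool_pos: [0.5465, -0.1116, 0.57]
tcp_rot: [-3.141, -0.003, 0.002]
wrist_force: [0.9, -0.5, -3.0]
width: 0.108
grip_force: 49.3
```

Request:
drive_tool(claw=[5,5,5,5,5,5,5,5], slide=[[0.003,0.06,0],[0.006,0.12,0],[0.009,0.18,0],[0.012,0.24,0],[0.015,0.3,0],[0.018,0.36,0],[0.02,0.42,0],[0.024,0.46,0]], yaw=[0.005,0.01,0.015,0.02,0.025,0.03,0.035,0.037])

```text
time: 5.38
tool_pos: [0.5581, 0.1195, 0.57]
tcp_rot: [-3.134, -0.188, 0.002]
wrist_force: [-0.0, 0.8, -3.3]
width: 0.105
grip_force: 49.4
```

Request:
drive_tool(claw=[5,5,5], slide=[[0.002,0.03,0],[0.002,0.037,0],[0.002,0.037,0]], yaw=[0,0,0])

```text
time: 5.63
tool_pos: [0.5596, 0.1362, 0.5699]
tcp_rot: [3.136, 0.188, -0.002]
wrist_force: [-0.1, -0.1, -3.5]
width: 0.109
grip_force: 49.3
```

Request:
drive_tool(claw=[5,5,5,5,5,5,5,5], slide=[[0,0,-0.03],[0,0,-0.09],[0,0,-0.15],[0,0,-0.21],[0,0,-0.27],[0,0,-0.33],[0,0,-0.37],[0,0,-0.388]], yaw=[0,0,0,0,0,0,0,0])

```text
time: 6.3
tool_pos: [0.5583, 0.1334, 0.3722]
tcp_rot: [3.135, 0.182, -0.011]
wrist_force: [-0.5, 0.7, -4.6]
width: 0.105
grip_force: 49.2
```

Request:
drive_tool(claw=[5,5,5], slide=[[0,0,0],[0,0,0],[0,0,0]], yaw=[0,0,0])

```text
time: 6.55
tool_pos: [0.5608, 0.1347, 0.3789]
tcp_rot: [-3.136, -0.183, -0.006]
wrist_force: [-0.3, -0.2, -2.8]
width: 0.108
grip_force: 49.2
```

```bash
cat >> h.py <<'E'
def look(tag):
    s=bot.read_state(); print(s["tool_pos"].round(4),s["tcp_rot"].round(4),s["width"],s["wrist_force"].round(2),s["time"])
    D={}
    for n in("scene","top"):
        c=bot.read_camera(n); np.savez(n+tag+".npz",**c); P=cl(c); hsv=cv2.cvtColor(c["color"],cv2.COLOR_RGB2HSV); H,S=hsv[...,0],hsv[...,1]
        m=(c["depth"]>0)&(H>18)&(H<32)&(S>100)&(P[...,0]>.42)&(P[...,0]<.7)&(P[...,1]<.35)&(P[...,1]>.05)&(P[...,2]>.02)&(P[...,2]<.3)
        Y=P[m]; summ(Y,n); F=Y
        if len(Y)>40:
            for _ in range(5):
                k=F.mean(0); nr=np.linalg.svd(F-k)[2][2]; F=F[np.abs((F-k)@nr)<.004]
            nr=nr*np.sign(nr[1]); print(n,"face",len(F),k.round(4),nr.round(4)); D[n]=(k,nr)
    return D
E
python3 - <<'E'
from h import *
D=look("3")
for n in ("scene","top"):
    c=np.load(n+"3.npz"); 
    a=c["color"][190:310,290:450] if n=="scene" else c["color"][140:260,90:250]
    cv2.imwrite(f"pics/{n}3.png",cv2.resize(a[:,:,::-1],(800,600),interpolation=3))
E
```

```text
[0.5608 0.1347 0.3789] [-3.1359 -0.183  -0.0057] 0.10813754105481516 [-0.25 -0.16 -2.82] 6.55
scene 1265 med [0.5828 0.1417 0.1525] lo [0.5142 0.1325 0.0629] hi [0.6167 0.1473 0.2357] rect 0.562 0.1488 0.109 0.038 6.8
scene face 1055 [0.5749 0.1417 0.1467] [-0.1093  0.994   0.0092]
top 121 med [0.5457 0.1274 0.1064] lo [0.5069 0.1126 0.0603] hi [0.5811 0.1325 0.2448] rect 0.5456 0.1184 0.079 0.028 0.0
top face 102 [0.5438 0.1277 0.1063] [-0.1009  0.9948  0.0119]
```

View pics/scene3.png

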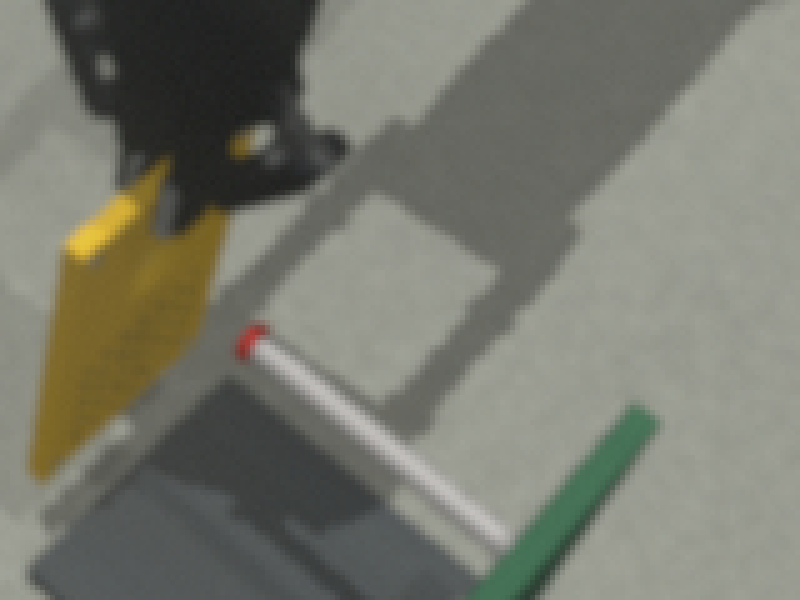

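The plate stands square in front of the rail, with the red cap at crop pixel (252,340). The centre is aligned within about 1 mm and the hole is about 3 mm above the rail axis. I'll lower it 3 mm and thread it on slowly.

Request:
drive_tool(claw=[5,5,5,5,5,5,5,5], slide=[[0,0,-0.006],[-0.002,0.015,-0.006],[-0.004,0.035,-0.006],[-0.006,0.055,-0.006],[-0.009,0.075,-0.006],[-0.011,0.095,-0.006],[-0.013,0.115,-0.006],[-0.013,0.115,-0.006]], yaw=[0,0,0,0,0,0,0,0])

```text
time: 7.32
tool_pos: [0.5531, 0.1948, 0.3736]
tcp_rot: [-3.135, -0.187, 0.0]
wrist_force: [-0.8, 1.2, -3.1]
width: 0.105
grip_force: 49.4
```

```bash
python3 - <<'E'
from h import *
look("4")
E
```

```text
[0.5531 0.1948 0.3736] [-3.1349 -0.1869  0.    ] 0.10522191240077636 [-0.81  1.21 -3.1 ] 7.3167
scene 1031 med [0.5807 0.2024 0.1491] lo [0.5063 0.1928 0.0545] hi [0.6084 0.2073 0.2303] rect 0.5528 0.2056 0.111 0.033 8.2
scene face 832 [0.5727 0.2025 0.1429] [-0.1086  0.994   0.0128]
top 273 med [0.5277 0.1856 0.1332] lo [0.4985 0.1805 0.0547] hi [0.5736 0.1914 0.2306] rect 0.5509 0.1738 0.106 0.038 1.1
top face 246 [0.5298 0.1856 0.133 ] [-0.1114  0.9938  0.0048]
```

Request:
drive_tool(claw=[5,5,5,5,5,5,5,5], slide=[[-0.003,0.025,0],[-0.006,0.05,0],[-0.009,0.075,0],[-0.012,0.1,0],[-0.012,0.1,0],[-0.012,0.1,-0.006],[-0.012,0.1,-0.012],[-0.012,0.1,-0.012]], yaw=[0,0,0,0,0,0,0,0])

```text
time: 8.08
tool_pos: [0.5471, 0.2422, 0.3665]
tcp_rot: [3.135, 0.184, -0.003]
wrist_force: [-0.4, 0.0, -3.3]
width: 0.106
grip_force: 49.3
```

Request:
drive_tool(claw=[5,5], slide=[[0,0,0],[0,0,0]], yaw=[0,0])

```text
time: 8.25
tool_pos: [0.5475, 0.242, 0.3675]
tcp_rot: [3.136, 0.183, -0.001]
wrist_force: [-0.4, -0.3, -4.0]
width: 0.111
grip_force: 49.3
```

```bash
python3 - <<'E'
from h import *
look("5")
E
```

```text
[0.5475 0.242  0.3675] [ 3.136e+00  1.827e-01 -5.000e-04] 0.11076603217615658 [-0.42 -0.28 -4.04] 8.25
scene 889 med [0.579  0.2489 0.1506] lo [0.5095 0.2379 0.0479] hi [0.603  0.2537 0.2252] rect 0.5503 0.2425 0.107 0.031 17.1
scene face 672 [0.5714 0.2494 0.1412] [-0.1025  0.9946  0.0144]
top 382 med [0.5206 0.2341 0.1509] lo [0.4928 0.23   0.0482] hi [0.5997 0.2429 0.2252] rect 0.5463 0.2177 0.054 0.11 89.0
top face 338 [0.526  0.2343 0.1434] [-0.1087  0.9941 -0.0014]
```

Request:
drive_tool(claw=[5,5,5,10,14,20,30,30], slide=[[0,0,-0.003],[0,0,-0.005],[0,0,-0.005],[0,0,-0.005],[0,0,-0.005],[0,0,-0.005],[0,0,-0.005],[0,0,-0.005]], yaw=[0,0,0,0,0,0,0,0])

```text
time: 9.02
tool_pos: [0.5476, 0.2425, 0.3659]
tcp_rot: [-3.136, -0.184, -0.002]
wrist_force: [0.1, 1.1, -0.0]
width: 0.352
grip_force: 0.0
```

```bash
python3 - <<'E'
from h import *
look("6")
for n in ("scene","top"):
    c=np.load(n+"6.npz"); 
    a=c["color"][190:310,290:450] if n=="scene" else c["color"][140:260,90:250]
    cv2.imwrite(f"pics/{n}6.png",cv2.resize(a[:,:,::-1],(400,300),interpolation=3))
cv2.imwrite("pics/both6.png",np.hstack([cv2.imread("pics/scene6.png"),cv2.imread("pics/top6.png")]))
E
```

```text
[0.5476 0.2425 0.3659] [-3.1358e+00 -1.8380e-01 -1.9000e-03] 0.35176345923543495 [ 0.08  1.09 -0.02] 9.0167
scene 963 med [0.5745 0.2481 0.164 ] lo [0.5125 0.2392 0.0458] hi [0.603  0.2538 0.2219] rect 0.5517 0.2435 0.104 0.03 17.7
scene face 744 [0.5669 0.2489 0.1467] [-0.1008  0.9949  0.0068]
top 411 med [0.5214 0.2338 0.1482] lo [0.4917 0.2292 0.0445] hi [0.5993 0.2427 0.2237] rect 0.5442 0.2336 0.046 0.107 78.2
top face 355 [0.5266 0.2341 0.1403] [-0.1132  0.9935 -0.0064]
```

View pics/both6.png

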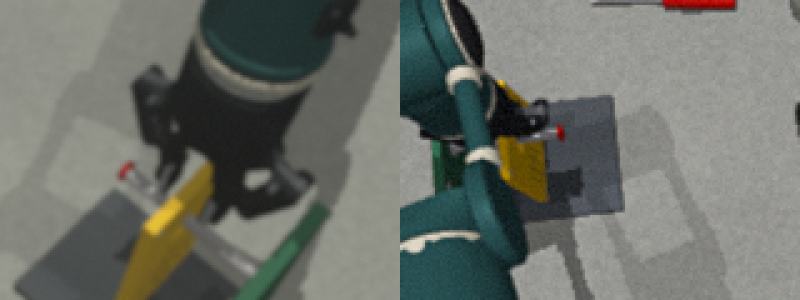

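The plate hangs free on the rail between the open fingers, with the red cap at (127,172) in the left crop. I'll withdraw upward, then turn the tool 90°.

Request:
drive_tool(claw=[30,30,30,30,30,30,30,30], slide=[[0,0,0],[0,0,0.02],[0,0,0.06],[0,0,0.12],[0,0,0.18],[0,0,0.22],[0,0,0.22],[0,0,0.22]], yaw=[0,0,0,0,0,0,0,0])

```text
time: 9.78
tool_pos: [0.5477, 0.2425, 0.4779]
tcp_rot: [-3.135, -0.184, -0.007]
wrist_force: [-0.7, -0.6, -0.8]
width: 0.357
grip_force: 0.0
```

Request:
drive_tool(claw=[50,50,50,50,50,50,50,50], slide=[[0.009,-0.075,0],[0.009,-0.075,0],[0.009,-0.075,0],[0.009,-0.075,0],[0.009,-0.075,0],[0.009,-0.075,0],[0.009,-0.075,0],[0.009,-0.075,0]], yaw=[0.5,0.5,0.5,0.5,0.5,0.5,0.5,0.5])

```text
time: 10.45
tool_pos: [0.5515, 0.2047, 0.473]
tcp_rot: [-2.66, -1.669, 0.006]
wrist_force: [-0.2, -0.5, 0.6]
width: 0.586
grip_force: 0.0
```

Request:
drive_tool(claw=[50,50,50,50,50,50,50,50], slide=[[0,0,0],[0,0,0],[0,0,0],[0,0,0],[0,0,0],[0,0,0],[0,0,0],[0,0,0]], yaw=[0.182,0.182,0.182,0.182,0.182,0.182,0.182,0.182])

```text
time: 11.12
tool_pos: [0.5517, 0.2049, 0.4741]
tcp_rot: [-2.091, -2.343, 0.003]
wrist_force: [0.2, -0.3, -0.4]
width: 0.581
grip_force: 0.0
```

```bash
python3 - <<'E'
from h import *
look("7"); s=bot.read_state(); print(R.from_rotvec(s["tcp_rot"]).as_matrix()[:,1].round(4), s["q"].round(2))
c=np.load("scene7.npz"); cv2.imwrite("pics/s7.png",cv2.resize(c["color"][160:310,280:480,::-1],(800,600),interpolation=3))
E
```

```text
[0.5517 0.2049 0.4741] [-2.0912 -2.3432  0.0026] 0.5813364632006649 [ 0.19 -0.33 -0.43] 11.1167
scene 1101 med [0.5666 0.2473 0.1735] lo [0.5006 0.2361 0.0472] hi [0.603  0.2536 0.2216] rect 0.5503 0.2378 0.11 0.021 6.8
scene face 847 [0.5597 0.2479 0.1528] [-0.0998  0.995   0.0107]
top 295 med [0.5352 0.235  0.1029] lo [0.4917 0.2297 0.0417] hi [0.5991 0.2424 0.1687] rect 0.5463 0.2362 0.111 0.011 2.3
top face 288 [0.5426 0.2356 0.1035] [-1.148e-01  9.934e-01  4.000e-04]
[ 9.935e-01  1.140e-01 -9.000e-04] [0.31 0.07 1.7  0.   1.37 0.2 ]
```

View pics/s7.png

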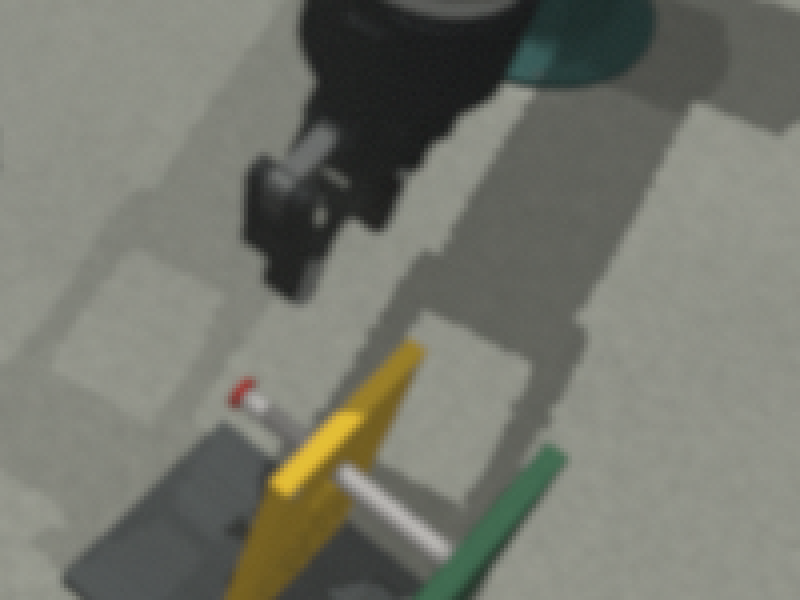

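The plate hangs square on the rail near crop pixel (330,450), and the fingers are in front of it. I'll check the fingertip height before descending.

```bash
python3 - <<'E'
from h import *
c=dict(np.load("scene7.npz")); P=cl(c); V=c["color"].max(2)
m=(c["depth"]>0)&(V<70)&(np.abs(P[...,0]-.5517)<.08)&(np.abs(P[...,1]-.205)<.06)&(P[...,2]>.25)&(P[...,2]<.45)
Q=P[m]; print(len(Q),np.percentile(Q[:,2],[0,1,2,5,10]).round(4))
for lo in np.arange(.29,.40,.01):
    q=Q[(Q[:,2]>lo)&(Q[:,2]<lo+.01)]
    if len(q): print(round(lo,2),len(q),q.min(0).round(3),q.max(0).round(3))
E
```

```text
1623 [0.3063 0.3135 0.3167 0.3257 0.3526]
0.3 9 [0.526 0.2   0.306] [0.527 0.21  0.309]
0.31 43 [0.524 0.203 0.31 ] [0.591 0.216 0.32 ]
0.32 56 [0.525 0.192 0.32 ] [0.592 0.216 0.33 ]
0.33 24 [0.525 0.205 0.33 ] [0.59  0.219 0.34 ]
0.34 22 [0.52  0.206 0.34 ] [0.588 0.221 0.35 ]
0.35 90 [0.501 0.201 0.35 ] [0.611 0.225 0.36 ]
0.36 84 [0.5  0.2  0.36] [0.613 0.224 0.37 ]
0.37 141 [0.522 0.2   0.37 ] [0.615 0.226 0.38 ]
0.38 130 [0.523 0.193 0.38 ] [0.617 0.225 0.39 ]
0.39 143 [0.538 0.19  0.39 ] [0.62  0.227 0.4  ]
0.4 203 [0.558 0.189 0.4  ] [0.62  0.227 0.41 ]
```

Request:
drive_tool(claw=[50,50,50,50,50,50,50,50], slide=[[0,0,-0.04],[0,0,-0.08],[0,0,-0.13],[0,0,-0.18],[0,0,-0.23],[0,0,-0.26],[0,0,-0.282],[0,0,-0.282]], yaw=[0,0,0,0,0,0,0,0])

```text
time: 11.88
tool_pos: [0.5509, 0.2046, 0.3311]
tcp_rot: [-2.088, -2.343, 0.007]
wrist_force: [-0.6, 0.1, -0.4]
width: 0.587
grip_force: 0.0
```

Request:
drive_tool(claw=[50,50], slide=[[0,0,0],[0,0,0]], yaw=[0,0])

```text
time: 12.05
tool_pos: [0.5526, 0.2052, 0.3357]
tcp_rot: [2.089, 2.345, 0.003]
wrist_force: [0.0, 0.5, 1.0]
width: 0.583
grip_force: 0.0
```

Request:
drive_tool(claw=[50,50,50,50,50,50,50,50], slide=[[-0.001,0.01,-0.004],[-0.002,0.02,-0.004],[-0.004,0.032,-0.004],[-0.005,0.042,-0.004],[-0.006,0.052,-0.004],[-0.007,0.062,-0.004],[-0.008,0.072,-0.004],[-0.009,0.082,-0.004]], yaw=[0,0,0,0,0,0,0,0])

```text
time: 12.72
tool_pos: [0.5475, 0.2462, 0.3325]
tcp_rot: [2.089, 2.345, -0.0]
wrist_force: [-0.2, -3.9, 2.9]
width: 0.584
grip_force: 0.9
```

```bash
python3 - <<'E'
from h import *
look("8")
E
```

```text
[0.5475 0.2462 0.3325] [ 2.0891  2.3455 -0.    ] 0.5839403794173662 [-0.17 -3.91  2.93] 12.7167
scene 762 med [0.578  0.2667 0.1986] lo [0.5166 0.2576 0.0528] hi [0.6012 0.2756 0.2617] rect 0.5554 0.2668 0.099 0.027 3.4
scene face 557 [0.5694 0.2668 0.1704] [-0.063   0.9975 -0.0333]
top 225 med [0.527  0.2516 0.0814] lo [0.4901 0.2108 0.0408] hi [0.5965 0.2597 0.2929] rect 0.5452 0.2338 0.11 0.05 2.3
top face 129 [0.5373 0.251  0.0864] [-0.0899  0.987   0.1334]
```

Request:
drive_tool(claw=[50,50,50,50,50,50,50,50], slide=[[-0.001,0.009,0],[-0.002,0.018,0],[-0.003,0.027,0],[-0.004,0.036,0],[-0.005,0.045,0],[-0.006,0.054,0],[-0.007,0.06,0],[-0.008,0.066,0]], yaw=[0,0,0,0,0,0,0,0])

```text
time: 13.48
tool_pos: [0.5433, 0.2794, 0.332]
tcp_rot: [-2.089, -2.346, 0.0]
wrist_force: [0.9, -2.2, -0.3]
width: 0.587
grip_force: 0.5
```

```bash
python3 - <<'E'
from h import *
look("9")
c=np.load("scene9.npz"); cv2.imwrite("pics/s9.png",cv2.resize(c["color"][190:340,280:480,::-1],(800,600),interpolation=3))
E
```

```text
[0.5433 0.2794 0.332 ] [-2.0892e+00 -2.3460e+00  4.0000e-04] 0.5870425367035256 [ 0.85 -2.21 -0.27] 13.4833
scene 576 med [0.5876 0.3003 0.2111] lo [0.5215 0.2916 0.05  ] hi [0.5971 0.3085 0.2627] rect 0.5517 0.2993 0.092 0.021 0.5
scene face 424 [0.5746 0.3004 0.1807] [-0.0622  0.9975 -0.0341]
top 299 med [0.5285 0.2838 0.0874] lo [0.4861 0.2536 0.043 ] hi [0.594  0.2921 0.2333] rect 0.542 0.267 0.111 0.051 2.8
top face 150 [0.5356 0.2851 0.0804] [-0.1072  0.9939 -0.0247]
```

View pics/s9.png

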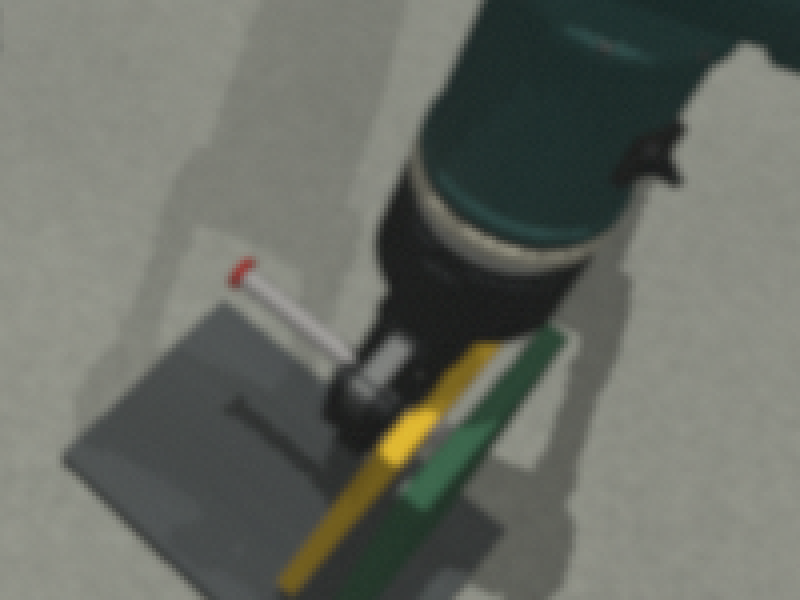

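The plate now sits near and parallel to the panel, with roughly a 12 mm gap between yellow (400,440) and green (470,440). I'll push on gently.

Request:
drive_tool(claw=[50,50,50,50,50,50], slide=[[-0.001,0.006,0],[-0.001,0.012,0],[-0.002,0.018,0],[-0.003,0.022,0],[-0.003,0.024,0],[-0.003,0.024,0]], yaw=[0,0,0,0,0,0])

```text
time: 14.08
tool_pos: [0.5426, 0.2879, 0.3321]
tcp_rot: [2.085, 2.342, -0.009]
wrist_force: [1.9, -16.0, 3.1]
width: 0.586
grip_force: 0.0
```

```bash
python3 - <<'E'
from h import *
look("10")
E
```

```text
[0.5426 0.2879 0.3321] [ 2.0849  2.3424 -0.0091] 0.5864480511672547 [  1.94 -15.96   3.11] 14.0833
scene 544 med [0.5911 0.3084 0.2106] lo [0.5243 0.3009 0.0489] hi [0.5968 0.3161 0.2574] rect 0.5553 0.3071 0.085 0.019 2.1
scene face 399 [0.5762 0.3084 0.1801] [-0.0558  0.9981 -0.0273]
top 313 med [0.5258 0.291  0.0897] lo [0.4854 0.2563 0.0437] hi [0.592  0.2999 0.2807] rect 0.5377 0.2759 0.052 0.112 88.6
top face 149 [0.5348 0.2924 0.0842] [-0.1057  0.9944 -0.0083]
```

The force has risen to 16 N, so the plate is against the panel. I'll back off along the rail and rise.

Request:
drive_tool(claw=[50,50,50,50,50,50,50,50], slide=[[0,-0.006,0],[0.002,-0.016,0],[0.005,-0.04,0],[0.008,-0.07,0],[0.012,-0.1,0],[0.014,-0.12,0],[0.014,-0.12,0],[0.014,-0.12,0.04]], yaw=[0,0,0,0,0,0,0,0])

```text
time: 14.85
tool_pos: [0.5474, 0.2292, 0.348]
tcp_rot: [-2.089, -2.341, 0.011]
wrist_force: [-0.8, -0.3, -0.1]
width: 0.59
grip_force: 0.0
```

Request:
drive_tool(claw=[50,50,50,50,50,50,50,50], slide=[[0,0,0.06],[0,0,0.12],[0,0,0.18],[0,0,0.24],[0,-0.05,0.26],[0,-0.12,0.26],[0,-0.19,0.26],[0,-0.25,0.26]], yaw=[0,0,0,0,0,0,0,0])

```text
time: 15.52
tool_pos: [0.5487, 0.1046, 0.483]
tcp_rot: [2.088, 2.346, 0.002]
wrist_force: [0.1, -0.4, -1.3]
width: 0.584
grip_force: 0.0
```

Request:
drive_tool(claw=[50,50,50,50,50,50], slide=[[0,0,0],[0,0,0],[0,0,0],[0,0,0],[0,0,0],[0,0,0]], yaw=[0,0,0,0,0,0])

```text
time: 16.02
tool_pos: [0.5489, 0.107, 0.482]
tcp_rot: [-2.088, -2.347, 0.0]
wrist_force: [0.9, 0.5, 0.1]
width: 0.588
grip_force: 0.0
```

```bash
python3 - <<'E'
from h import *
look("11")
a=np.load("scene11.npz")["color"][210:330,310:470]; b=np.load("top11.npz")["color"][140:260,70:230]
cv2.imwrite("pics/end.png",np.hstack([cv2.resize(i[:,:,::-1],(400,300),interpolation=3) for i in(a,b)]))
E
```

```text
[0.5489 0.107  0.482 ] [-2.0876 -2.3472  0.    ] 0.5875079107938893 [0.86 0.53 0.1 ] 16.0167
scene 685 med [0.5805 0.3075 0.2152] lo [0.4926 0.2956 0.0516] hi [0.5969 0.3149 0.2222] rect 0.5438 0.3024 0.113 0.016 8.0
scene face 454 [0.5647 0.3077 0.1839] [-0.0926  0.9956  0.016 ]
top 320 med [0.5355 0.2998 0.2062] lo [0.4849 0.2911 0.0427] hi [0.592  0.3142 0.2232] rect 0.5414 0.2941 0.115 0.037 7.9
top face 260 [0.5364 0.2997 0.1331] [-0.1162  0.9924 -0.0406]
```

View pics/end.png

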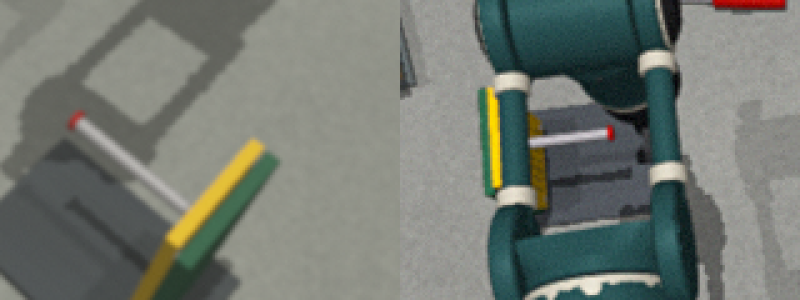

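The yellow plate hangs flat on the green panel: its near face is about 9 mm in front of the panel face, so the gap is about 0. It is parallel, and the gripper is well clear. Handing in.

```bash
python3 -c "
from workcell import bot
print(bot.finish_job())"
```

```text
the job is handed in; nothing more can be done
None
```

I hung the yellow plate on the rail, let go of it about 67 mm from the panel and pushed it back until it hung flat (measured gap about 0). I then handed the job in at about 16 s; no verdict was returned, and I didn't re-measure the blue plate, jar or screwdriver afterwards.

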